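Tighten the flask press with a ring spanner in short strokes

ROBOT

A 7-joint arm with a two-finger parallel gripper is mounted at the origin on a cart in front of the work surface, level with it; the furniture and walls round the work are solid. World frame = base frame: x ahead of the robot, y to its left, z up, the work surface at z = 0. Lengths are in m, angles in rad, forces in N, time in s.
With the tool pointing down it reaches from about 0.4 to 0.875 m from the base axis. Payload 6.5 kg.
Tool frame: the origin (TCP) lies midway between the tips of the shut fingers; the grasp point (between the pads) lies 19 mm behind it; z points along the fingers, y is the line along which they close (so a half turn about z gives the same grasp; the last joint's range is limited). The gripper opens to 85 mm and grips with 20 to 120 N. Pads are 22 mm wide; open, the fingers measure 114 mm over their backs; the gripper's body (76 mm by 85 mm) begins 54 mm behind the grasp point. The pads swing forward as they close: fully open they stand 13 mm farther back than shut.
Start: joints at [1.074, 0.536, -0.004, 1.538, 0.003, 1.067, -0.071], TCP at [0.271, -0.591, 0.231] pointing down, gripper open.
Joint ranges: [-2.7, 2.7], [-0.37, 2.16], [-1.27, 1.26], [0.24, 2.4], [-1.31, 4.45], [0.19, 1.91], [-2.76, 2.76]. Speed limits (rad/s): [2.39, 2.39, 3.14, 3.14, 3.14, 3.14, 3.14].

INTERFACE

Orientations are given as a 3x3 rotation matrix whose columns are the frame's x, y, z axes.
In Python, from bench import env gives the robot as it stands.
- The arm moves only by the shell command python3 -m handwheel 'ROWS' [FORCE]. ROWS is a JSON object of lists of equal length, an entry for each row: "slide": the shift along the world's x, y, z scaled (see below), a list of three; "turn": the turn, a rotation vector about the world's x, y, z scaled (see below), a list of three; "hand": the opening, from -1 (shut) to 1 (fully open). A call has 1 to 10 rows; each row shifts and turns the commanded pose from where the row before left it; what a row does not reach is not made up. The controller multiplies each number of a shift by 6 cm and each number of a turn by 180 degrees. A row lasts 1/8 s, in which the tool goes at most 62.5 mm and 10.7 degrees, less where a joint would pass 70% of its speed; a pose out of reach is approached as far as the arm can. A call with a number of a shift or a turn outside -1 to 1 is refused whole. A call with a gripper value outside its range is refused whole. The fingers move at their own pace and stop on an object; FORCE is the grip in N (left out, the last holds). Time passes only in rows, so rows that do not move let the fingers close. It gives the time, the measured TCP pose, the force, the opening and the grip force at its end, in the units of the state.
- env.state(): the state, without advancing time (a new reading comes with each control period).
- env.capture(name): name is "side" or "top" or "wrist"; returns a dict with "image" (420x560x3 uint8, red, green, blue), "fx", "fy", "cx", "cy" (pixels), "R" (3x3) and "t" (3): a world point X has camera coordinates R X + t; the wrist camera has in their place "T_tool_cam" (4x4, takes a point from camera to tool coordinates, whose origin is the TCP and whose axes are the flange's). Camera axes: x right, y down, z forward; pixel columns grow to the right and rows downward; lengths in m; the calibration is good to about 2 mm. A picture is of the moment at which its call begins: read the wrist's pose just before it. There is no depth.
- env.close_job(): hands the job in; it is judged then, once.
Trained networks look in the newest picture that a camera, given by its name, has taken for a name from the list of things; names that differ only in an ending like _2 or _b are one class to them, and where a whole thing is asked for, a point or a joint stands for the part that bears it (a point fixed in the world has none). Each returns a list of dicts, best first, with "confidence" (0 to 1); they miss things now and then, are a little off and sometimes report something else, mostly with a low value. They report only what shows in the picture. A call takes as long as a camera call.
- env.masks_of(name, camera): "region" (420x560 bool, what is visible of it) and "xy" ([column, row] in pixels, amid what is visible of it).
The state is a dict: "clock": time; "qpos": joint angles; "joint_vel": joint speeds; "tau": joint torques, N m; "position": TCP position; "eef_rot": TCP orientation; "contact_force": force on the tool from outside, world axes, zero at the start; "moment": the same for the moment, N m; "finger_gap": finger opening in m; "gripper_force": force on a finger pad.
Only numpy, scipy, OpenCV 4.12 (cv2) and the standard library are available. Lean on these libraries where they do the work, as an engineer would, in place of code of your own. Each camera call takes 0.05 s, during which the arm holds its last target. There are 200 camera calls.

TASK

The denture flask in the four-post press is only loosely held: take the ring spanner from its wooden rest and screw the press's big hexagon screw down (clockwise from above) until it stops hard. Between the posts the spanner has room for only a short swing, so lift it off and reseat it on the hexagon for each stroke; turn the screw only with the spanner, not with the fingers. Then lay the spanner back in the two notches of its rest, ring side down as it was, and leave the bottle, the plaster model, the hammer and the bowl where they stand.

Things in the scene. Friction and masses are not known exactly. Their poses are not given: they have to be found in the camera images.
- flask_press: Grey four-post flask press, fixed; top plate 122 x 152 mm, its face 94 mm above the desk. Four 16 mm steel posts at x +-44, y +-60 mm end 152 mm above the desk. Origin on the desk under the screw's axis; -x is its front, towards the robot. With the seated spanner's x axis along the press's x axis its handle points out between the front posts and can swing 0.70 rad to either side.
- press_screw (a joint): Turn of the pressure screw, rad; grows when turned clockwise seen from above (tightening). Starts at 0.9 to 1.8; hard stop at 3.40 = tight. Stays where left; needs about 0.7 N m. At 0 a corner of the hexagon points along the press's x axis; at q it is turned q clockwise. The screw sinks 1.27 mm per rad.
- screw_head (a point): Centre of the top face of the screw's greased steel hexagon head: 44 mm across flats, 16 mm high with a 3 mm chamfer on top, on a round collar of 55 mm diameter that carries the seated spanner (seated, the ring's underside is 16 mm below this point and spanner_ring 9 mm below it). The x axis points to a corner of the hexagon, z is up; about 122 mm above the desk.
- spanner_grip (a point): Where to hold the steel ring spanner (200 mm long, about 0.32 kg): middle of its handle's 12 mm thickness. x points along the handle to the ring, z up. The straight handle, 18 mm wide, runs from 51 mm behind (-x) to 59 mm ahead, then cranks down to the ring, whose centre is 117 mm ahead and underside 22 mm below. Mass centre about 28 mm ahead.
- spanner_ring (a point): Centre of the spanner's ring, half-way through its 14 mm thickness. Outer diameter 65 mm. The hole is a through hexagon, 47 mm across flats, with two corners on the spanner's x axis: it goes over the head when that axis points along any corner direction of the head (one every 1.047 rad), with about 0.14 rad of play either way. Tilted it binds: lift it level. Axes as spanner_grip.
- spanner_rest: Fixed wooden rest: board 130 x 56 x 12 mm with two cheeks 12 mm thick at x +-46 mm, each notched 24 mm wide at the notch floor (34 mm above the desk), widening to 38 mm at the top (46 mm). Origin: centre of the underside. The spanner lies in both notches along x, ring towards +x, spanner_grip about midway, 40 mm above the desk; fingers fit between the cheeks.
- bottle: Bystander: brown bottle, 42 mm diameter, 95 mm tall, right of and behind the press. Origin: centre of its underside.
- plaster_model: Bystander: plaster tooth model, 54 x 68 x 35 mm, in front of the press. Origin: centre of its underside.
- hammer: Bystander: small hammer with wooden handle, 180 x 73 x 20 mm, near the front edge. Origin: centre of its underside.
- steel_bowl: Bystander: round metal bowl, 95 mm diameter, 47 mm tall, front left. Origin: centre of its underside.

How it is judged:
On the way, in this order (a step that is already met when the one before it is completed fails the run):
1. the spanner's ring is seated over the screw's hexagon head (horizontal distance between spanner_ring and screw_head below 0.005 m and z of spanner_ring in the frame of screw_head below -0.004 m), for 0.2 s.
2. the screw is tight at its stop, with the spanner still seated on it (value of joint press_screw above 3.28 rad and horizontal distance between spanner_ring and screw_head below 0.006 m and z of spanner_ring in the frame of screw_head below 0.003 m), for 0.1 s.
At the end, for the whole second after the job is handed in: The screw stands at its stop (within 0.12 rad) and the spanner lies at rest in both notches of its rest, ring side down, its grip point within 35 mm of the middle of the rest and its handle along the rest (within 0.15 rad) (value of joint press_screw above 3.28 rad and horizontal distance between spanner_grip and spanner_rest below 0.035 m and z of spanner_grip in the frame of spanner_rest between 0.035 and 0.045 m and angle between the x axis of spanner_grip and the x axis of spanner_rest, either way round below 0.15 rad and angle between spanner_grip's own z axis and vertical below 0.15 rad and linear speed of spanner below 0.02 m/s); the robot touches nothing.
It fails at once if the fingers or arm turn or push the screw head (contact force between press_screw and the fingers above 4 N or contact force between press_screw and the arm above 4 N).
It fails at once if a bystander is shifted by more than 20 mm (distance of any of bottle, plaster_model, hammer, steel_bowl from where it was at the start of the episode above 0.02 m).
It also fails if it takes over 70 s, if anything falls off the work surface, if the arm or the gripper's body presses on something with over 40 N, if the wrist force passes 120 N, or if a joint passes its speed limit or range.

## Working session

There is one attempt and no reset: what is moved stays moved. The work goes in short steps, Python scripts to look and compute and a shell command to move; the robot and the scene stay as the last step left them, time stands still between calls to the robot, and variables do not carry over. Pictures are saved under pics/ and viewed, at most 10 in all, crops included, and the job is handed in when it is done.

```bash
mkdir -p pics; ls
python3 - <<'E'
from bench import env
import cv2,numpy as np
s=env.state();print({k:np.round(v,3).tolist() for k,v in s.items()})
for c in ["side","top"]:
    d=env.capture(c);cv2.imwrite(f"pics/{c}0.png",d["image"][:,:,::-1])
    print(c,d["fx"],d["fy"],d["cx"],d["cy"],np.round(d["R"],4).tolist(),np.round(d["t"],4).tolist())
    for n in ["flask_press","press_screw","spanner_grip","spanner_rest","bottle","plaster_model","hammer","steel_bowl"]:
        print(n,[(round(m["confidence"],2),np.round(m["xy"]).tolist(),int(m["region"].sum())) for m in env.masks_of(n,c)][:2])
E
```

```text
pics
{'clock': 0.0, 'qpos': [1.074, 0.537, -0.004, 1.539, 0.003, 1.067, -0.071], 'joint_vel': [-0.001, -0.0, -0.002, 0.001, 0.001, -0.0, -0.0], 'tau': [0.001, -58.343, 1.049, -25.911, 0.012, 0.01, 0.0], 'position': [0.271, -0.59, 0.23], 'eef_rot': [[0.909, 0.418, -0.001], [0.418, -0.909, 0.002], [-0.0, -0.002, -1.0]], 'contact_force': [-0.224, 0.113, -0.198], 'moment': [0.017, 0.01, -0.009], 'gripper_force': 0.0, 'finger_gap': 0.086}
side 466.50790094886963 466.50790094886963 280.6116289105252 209.79916509462544 [[-0.895, -0.4455, 0.0217], [-0.2017, 0.3608, -0.9106], [0.3979, -0.8194, -0.4127]] [0.4867, 0.195, 0.9928]
flask_press [(0.97, [244.0, 210.0], 2969)]
press_screw [(0.48, [249.0, 191.0], 184)]
spanner_grip [(0.61, [324.0, 206.0], 425), (0.49, [262.0, 184.0], 114)]
spanner_rest [(0.64, [350.0, 215.0], 662)]
bottle [(0.56, [248.0, 193.0], 182), (0.51, [264.0, 185.0], 120)]
plaster_model [(0.97, [336.0, 236.0], 408)]
hammer [(0.88, [309.0, 265.0], 451)]
steel_bowl [(0.88, [294.0, 306.0], 1419)]
top 420.34366150835837 420.34366150835837 283.7659735920015 210.46729213831154 [[-0.0203, -0.9997, -0.0153], [-0.9982, 0.0212, -0.056], [0.0563, 0.0142, -0.9983]] [0.0272, 0.5531, 1.003]
flask_press [(0.86, [302.0, 166.0], 4271)]
press_screw [(0.88, [303.0, 160.0], 435)]
spanner_grip [(0.66, [386.0, 227.0], 775)]
spanner_rest [(0.96, [378.0, 263.0], 905), (0.5, [185.0, 282.0], 1259)]
bottle [(0.82, [372.0, 148.0], 380)]
plaster_model [(0.95, [325.0, 264.0], 549), (0.36, [269.0, 264.0], 594)]
hammer [(0.68, [268.0, 264.0], 578)]
steel_bowl [(0.77, [182.0, 284.0], 1249)]
```

Run:
```python
import cv2
a=cv2.imread("pics/top0.png")[110:310,200:460]
cv2.imwrite("pics/t0c.png",cv2.resize(a,None,fx=3,fy=3,interpolation=cv2.INTER_CUBIC))
```

```text
(no output)
```

View pics/t0c.png

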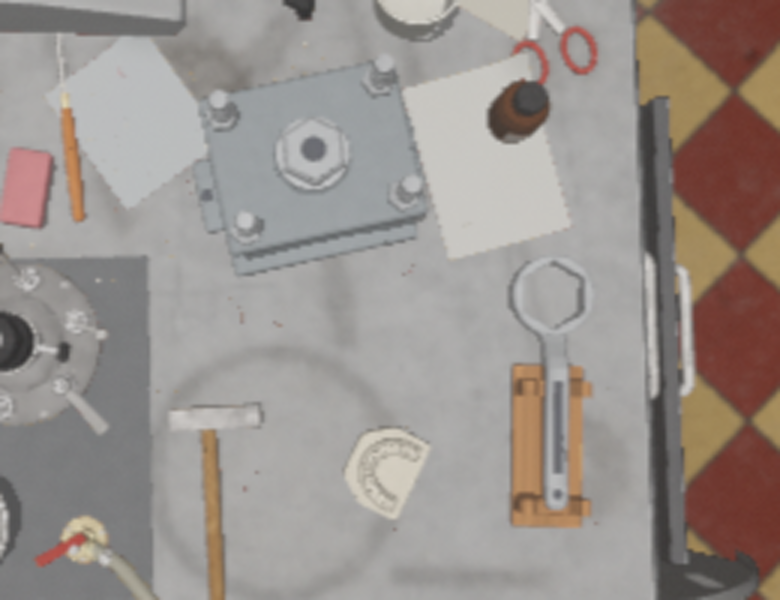

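```bash
cat > h.py <<'E'
from bench import env
import cv2,numpy as np
from scipy.optimize import least_squares
def cam(d,s=None):
    K=np.array([[d["fx"],0,d["cx"]],[0,d["fy"],d["cy"]],[0,0,1]])
    if "R" in d: return K,np.array(d["R"]),np.array(d["t"])
    T=np.eye(4);T[:3,:3]=s["eef_rot"];T[:3,3]=s["position"]
    M=np.linalg.inv(T@np.array(d["T_tool_cam"]));return K,M[:3,:3],M[:3,3]
def ray(C,uv,z):
    K,R,t=C; o=-R.T@t; v=R.T@np.linalg.inv(K)@[*uv,1]
    return o+v*(z-o[2])/v[2]
def proj(C,X):
    K,R,t=C; p=(np.atleast_2d(X)@R.T+t)@K.T; return p[:,:2]/p[:,2:]
E
python3 - <<'E'
from h import *
d=env.capture("top");C=cam(d)
f=lambda x,y,z:np.round(ray(C,((x+.5)/3-.5+200,(y+.5)/3-.5+110),z),4)
for n,p in dict(screw=(313,150,.122),p1=(219,97,.152),p2=(383,62,.152),p3=(410,182,.152),p4=(247,217,.152),ring=(552,296,.029),tail=(557,500,.046),neck=(556,370,.046),r1=(512,365,.012),r2=(512,525,.012),r3=(582,525,.012),model=(388,472,.03),bottle=(531,98,.095),hamm=(215,415,.02)).items(): print(n,f(*p))
E
```

```text
screw [ 0.6577 -0.0322  0.122 ]
p1 [0.6917 0.0343 0.152 ]
p2 [ 0.7139 -0.0819  0.152 ]
p3 [ 0.6282 -0.0986  0.152 ]
p4 [0.606  0.0163 0.152 ]
ring [ 0.5529 -0.2227  0.029 ]
tail [ 0.3937 -0.2174  0.046 ]
neck [ 0.4942 -0.2201  0.046 ]
r1 [ 0.4988 -0.1925  0.012 ]
r2 [ 0.371  -0.1884  0.012 ]
r3 [ 0.37   -0.2442  0.012 ]
model [ 0.4165 -0.0888  0.03  ]
bottle [ 0.698  -0.1973  0.095 ]
hamm [0.4637 0.0474 0.02  ]
```

```bash
python3 -m handwheel '{"slide":[[0.344,0.771,0.1],[0.344,0.771,0.1],[0.344,0.771,0.1],[0.344,0.771,0.1],[0.344,0.771,0.1],[0.344,0.771,0.1],[0.344,0.771,0.1],[0.344,0.771,0.1],[0,0,0]],"turn":[[0,0,-0.0183],[0,0,-0.0183],[0,0,-0.0183],[0,0,-0.0183],[0,0,-0.0183],[0,0,-0.0183],[0,0,-0.0183],[0,0,-0.0183],[0,0,0]],"hand":[1,1,1,1,1,1,1,1,1]}' 60
python3 - <<'E'
from h import *
s=env.state();d=env.capture("wrist");print(np.round(d["T_tool_cam"],3).tolist(),d["fx"],d["cx"],d["cy"])
print(np.round(s["qpos"],2),np.round(s["position"],4),np.round(s["eef_rot"],3).tolist())
cv2.imwrite("pics/w1.png",d["image"][:,:,::-1])
C=cam(d,s)
for n in ["spanner_grip","spanner_rest"]:
    for m in env.masks_of(n,"wrist")[:2]:
        print(n,m["confidence"],m["xy"],m["region"].sum(),cv2.boundingRect(m["region"].astype(np.uint8)))
E
```

```text
clock: 2.08
position: [0.4387, -0.2165, 0.28]
eef_rot: [[1.0, -0.022, 0.002], [-0.022, -1.0, 0.001], [0.002, -0.001, -1.0]]
contact_force: [-0.5, -0.2, 0.3]
finger_gap: 0.0854
gripper_force: 0.0
[[-0.001, -0.958, -0.286, 0.072], [1.0, -0.001, -0.001, 0.0], [0.001, -0.286, 0.958, -0.143], [0.0, 0.0, 0.0, 1.0]] 331.45666279730756 277.7821310251791 209.84161295608544
[ 0.46  0.21 -0.1   1.89  0.02  1.04 -1.25] [ 0.4387 -0.2165  0.28  ] [[1.0, -0.022, 0.002], [-0.022, -1.0, 0.001], [0.002, -0.001, -1.0]]
spanner_grip 0.3 [175.8, 187.3] 2300 (150, 163, 58, 59)
spanner_rest 0.72 [272.8, 173.7] 3070 (258, 122, 49, 103)
```

View pics/w1.png

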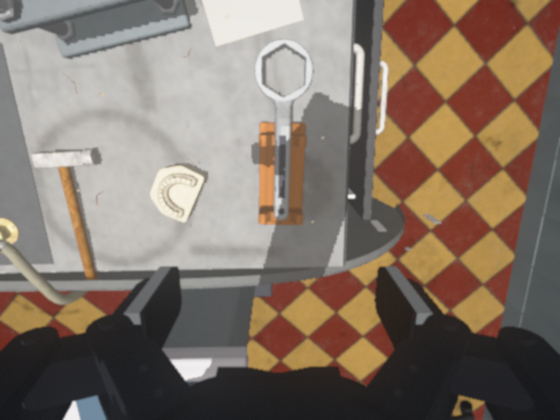

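Run:
```python
from h import *
s=env.state();d=env.capture("wrist");C=cam(d,s)
g=lambda u,v,z:print((u,v),np.round(ray(C,(u,v),z),4))
g(284,69,.03);g(281.5,215,.046);g(283.5,105,.046);g(258,225,.012);g(304,225,.012);g(260,122,.012)
a=d["image"][30:240,200:350,::-1];cv2.imwrite("pics/w2.png",cv2.resize(a,None,fx=2.8,fy=2.8,interpolation=cv2.INTER_CUBIC))
```

```text
(284, 69) [ 0.5519 -0.2316  0.03  ]
(281.5, 215) [ 0.3895 -0.2242  0.046 ]
(283.5, 105) [ 0.5141 -0.2298  0.046 ]
(258, 225) [ 0.366  -0.1931  0.012 ]
(304, 225) [ 0.3642 -0.2533  0.012 ]
(260, 122) [ 0.4962 -0.2018  0.012 ]
```

View pics/w2.png

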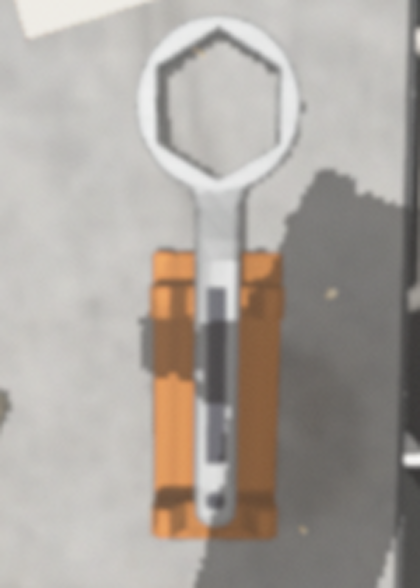

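Run:
```python
from h import *
s=env.state();d=env.capture("wrist");C=cam(d,s)
g=lambda u,v,z:print((u,v),np.round(ray(C,((u+.5)/2.8-.5+200,(v+.5)/2.8-.5+30),z),4))
g(218,105,.032);g(215,525,.046);g(218,220,.044);g(152,538,.012);g(276,538,.012);g(152,252,.012);g(282,252,.012)
```

```text
(218, 105) [ 0.5534 -0.225   0.032 ]
(215, 525) [ 0.3868 -0.2184  0.046 ]
(218, 220) [ 0.5107 -0.2236  0.044 ]
(152, 538) [ 0.3703 -0.1883  0.012 ]
(276, 538) [ 0.3685 -0.246   0.012 ]
(152, 252) [ 0.4988 -0.1951  0.012 ]
(282, 252) [ 0.497  -0.2504  0.012 ]
```

```bash
python3 -m handwheel '{"slide":[[0.3,0.78,0],[0.3,0.78,0],[0.3,0.78,0],[0.3,0.78,0],[0,0,0],[0,0,0]],"turn":[[0,0,0],[0,0,0],[0,0,0],[0,0,0],[0,0,0],[0,0,0]],"hand":[1,1,1,1,1,1]}' 60
python3 - <<'E'
from h import *
s=env.state();d=env.capture("wrist");C=cam(d,s);np.savez("wp.npz",im=d["image"],K=C[0],R=C[1],t=C[2])
for m in env.masks_of("press_screw","wrist")[:2]: print(m["confidence"],m["xy"],cv2.boundingRect(m["region"].astype(np.uint8)))
u,v=proj(C,[.659,-.0325,.13])[0].astype(int);print(u,v)
a=d["image"][max(v-95,0):v+95,u-120:u+120,::-1];print(a.shape,max(v-95,0),u-120);cv2.imwrite("pics/w3.png",cv2.resize(a,None,fx=3,fy=3,interpolation=cv2.INTER_CUBIC))
E
```

```text
clock: 3.08
position: [0.5082, -0.0351, 0.279]
eef_rot: [[1.0, -0.031, -0.001], [-0.031, -1.0, -0.001], [-0.001, 0.001, -1.0]]
contact_force: [0.4, 0.2, -0.2]
finger_gap: 0.0854
gripper_force: 0.0
0.91 [270.9, 21.1] (238, 0, 64, 50)
0.48 [320.0, 237.2] (296, 212, 52, 56)
268 5
(100, 240, 3) 0 148
```

View pics/w3.png

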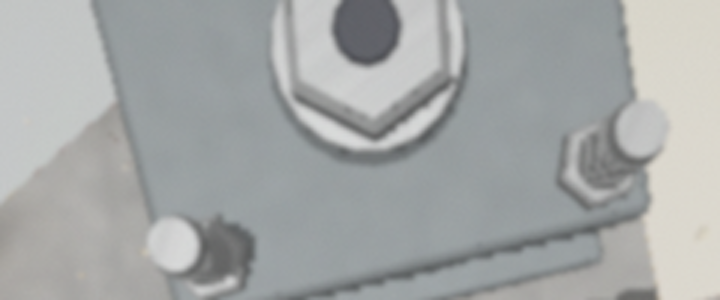

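```bash
python3 -m handwheel '{"slide":[[0.7,0,0],[0.7,0,0],[0.6,0,0],[0,0,0],[0,0,0]],"turn":[[0,0,0],[0,0,0],[0,0,0],[0,0,0],[0,0,0]],"hand":[1,1,1,1,1]}' 60
python3 - <<'E'
from h import *
s=env.state();d=env.capture("wrist");C=cam(d,s);np.savez("wp.npz",im=d["image"],K=C[0],R=C[1],t=C[2])
for m in env.masks_of("press_screw","wrist")[:2]: print(m["confidence"],m["xy"],cv2.boundingRect(m["region"].astype(np.uint8)))
u,v=proj(C,[.659,-.0325,.13])[0].astype(int);print(u,v)
a=d["image"][max(v-90,0):v+90,u-100:u+100,::-1];print(a.shape,max(v-90,0),u-100);cv2.imwrite("pics/w4.png",cv2.resize(a,None,fx=3.3,fy=3.3,interpolation=cv2.INTER_CUBIC))
E
```

```text
clock: 3.8
position: [0.6276, -0.0346, 0.279]
eef_rot: [[1.0, -0.031, -0.001], [-0.031, -1.0, -0.0], [-0.001, 0.001, -1.0]]
contact_force: [0.7, 0.1, 0.8]
finger_gap: 0.0856
gripper_force: 0.0
0.69 [277.5, 156.6] (247, 127, 58, 58)
274 159
(180, 200, 3) 69 174
```

View pics/w4.png

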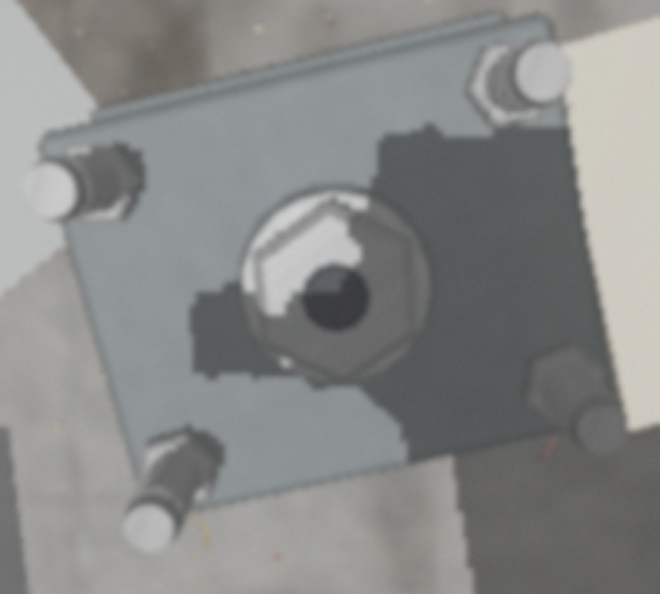

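Run:
```python
from h import *
f=np.load("wp.npz");C=(f["K"],f["R"],f["t"])
g=lambda u,v,z:ray(C,((u+.5)/3.3-.5+174,(v+.5)/3.3-.5+69),z)
P=np.array([g(*p,.152) for p in [(51,190),(541,72),(600,425),(151,527)]])[:,:2]
L=np.array([[44,60],[44,-60],[-44,-60],[-44,60]])/1e3
r=least_squares(lambda q:(P-(L@np.array([[np.cos(q[2]),np.sin(q[2])],[-np.sin(q[2]),np.cos(q[2])]])+q[:2])).ravel(),[.66,-.03,.19])
print("press",r.x,np.round(r.fun*1e3,1))
H=np.array([g(*p,.119) for p in [(334,203),(413,235),(408,345),(335,380),(262,338),(258,265)]])[:,:2]
c=H.mean(0);print("head",c,np.linalg.norm(H-c,axis=1))
a=np.arctan2(*(H-c).T[::-1]);print(a); z=np.exp(6j*a).mean();print("corner yaw",np.angle(z)/6,abs(z))
print("hole",g(335,297,.122))
```

```text
press [ 0.65892348 -0.03299768  0.19631095] [-0.1 -0.8 -0.6  0.4  0.6  0.9  0.1 -0.4]
head [ 0.65849868 -0.03290267] [0.0248157  0.02680251 0.024628   0.02379589 0.02356303 0.02260522]
[-0.02421133 -0.94635886 -2.1984538   3.10827181  2.06587127  1.16314478]
corner yaw 0.0034677823558596534 0.8929234508649065
hole [ 0.65847451 -0.03294781  0.122     ]
```

```bash
python3 -m handwheel '{"slide":[[-0.635,-0.619,0],[-0.635,-0.619,0],[-0.635,-0.619,0],[-0.635,-0.619,0],[-0.635,-0.619,0],[0,0,-0.9],[0,0,-0.9],[0,0,-0.9],[0,0,0]],"turn":[[0,0,-0.003],[0,0,0],[0,0,0],[0,0,0],[0,0,0],[0,0,0],[0,0,0],[0,0,0],[0,0,0]],"hand":[0.1,0.1,0.1,0.1,0.1,0.1,0.1,0.1,0.1]}' 60
```

```text
clock: 5.03
position: [0.4345, -0.2177, 0.1149]
eef_rot: [[0.999, -0.039, -0.007], [-0.039, -0.999, 0.003], [-0.007, -0.003, -1.0]]
contact_force: [-0.1, 0.2, 1.0]
finger_gap: 0.0466
gripper_force: 0.0
```

```bash
python3 -m handwheel '{"slide":[[0.04,-0.04,-0.5],[0,0,-0.5],[0,0,-0.4],[0,0,-0.165],[0,0,0],[0,0,0]],"turn":[[0,0,0],[0,0,0],[0,0,0],[0,0,0],[0,0,0],[0,0,0]],"hand":[0.1,0.1,0.1,0.1,0.1,0.1]}' 60
```

```text
clock: 5.78
position: [0.4415, -0.2219, 0.0248]
eef_rot: [[0.999, -0.039, 0.002], [-0.039, -0.999, -0.001], [0.002, 0.001, -1.0]]
contact_force: [0.1, -0.3, -0.7]
finger_gap: 0.0468
gripper_force: 0.0
```

```bash
python3 -m handwheel '{"slide":[[-0.07,0.02,-0.06],[0,0,0],[0,0,0],[0,0,0],[0,0,0],[0,0,0],[0,0,0],[0,0,0]],"turn":[[0,0,0],[0,0,0],[0,0,0],[0,0,0],[0,0,0],[0,0,0],[0,0,0],[0,0,0]],"hand":[0.1,0.1,-1,-1,-1,-1,-1,-1]}' 100
```

```text
clock: 6.78
position: [0.4364, -0.2202, 0.0201]
eef_rot: [[0.999, -0.039, 0.0], [-0.039, -0.999, -0.0], [0.0, 0.0, -1.0]]
contact_force: [-1.7, 0.7, 4.9]
finger_gap: 0.0163
gripper_force: 97.6
```

```bash
python3 -m handwheel '{"slide":[[0,0,0.2],[0,0,0.5],[0,0,0.8],[0,0,0.8],[0,0,0.7],[0,0,0],[0,0,0]],"turn":[[0,0,0],[0,0,0],[0,0,0],[0,0,0],[0,0,0],[0,0,0],[0,0,0]],"hand":[-1,-1,-1,-1,-1,-1,-1]}'
python3 - <<'E'
from h import *
s=env.state();d=env.capture("wrist")
p=s["position"];R=np.array(s["eef_rot"]);C=cam(d,s)
a=d["image"];cv2.imwrite("pics/w5.png",cv2.resize(a[60:420,140:440,::-1],None,fx=1.66,fy=1.66,interpolation=cv2.INTER_CUBIC))
# expected ring (nominal) pixel
print(proj(C,p+R@[.117,0,-.019+.015]))
E
```

```text
clock: 7.65
position: [0.4353, -0.2199, 0.1991]
eef_rot: [[0.999, -0.039, -0.002], [-0.039, -0.999, 0.001], [-0.002, -0.0, -1.0]]
contact_force: [0.0, -0.4, -3.9]
finger_gap: 0.0162
gripper_force: 98.0
[[277.84166204 -18.11521706]]
```

View pics/w5.png

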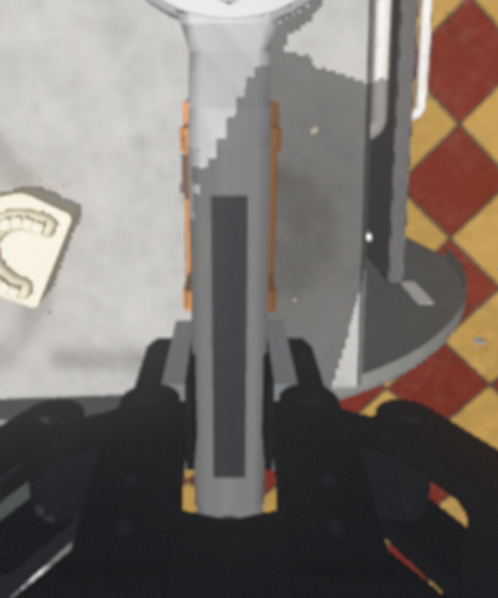

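```bash
cat > ring.py <<'E'
from h import *
def report():
    s=env.state();p=np.array(s["position"]);R=np.array(s["eef_rot"])
    for c in ["top","side"]:
        d=env.capture(c);C=cam(d);pr=np.array([p+R@[.117+.0325*np.cos(a),.0325*np.sin(a),-.004-.007] for a in np.linspace(0,6.28,100)])
        e=proj(C,pr);print(c,"pred ring bbox",np.round([e.min(0),e.max(0)],1).tolist(),"hole",np.round(proj(C,p+R@[.117,0,-.011]),1))
        for m in env.masks_of("spanner_ring",c)[:2]:
            M=m["region"].astype(np.uint8);cs,h=cv2.findContours(M,cv2.RETR_CCOMP,cv2.CHAIN_APPROX_NONE)
            for q,hh in zip(cs,h[0]):
                if len(q)>15: print(" ",round(m["confidence"],2),"hole" if hh[3]>=0 else "out",cv2.boundingRect(q),[np.round(np.array([k["m10"],k["m01"]])/k["m00"],1) for k in [cv2.moments(q)] if k["m00"]])
    return s
if __name__=="__main__": report()
E
python3 ring.py
python3 - <<'E'
from h import *
s=env.state();d=env.capture("wrist");C=cam(d,s);p=np.array(s["position"])
for u,v in [(279.8,72),(278,370.)]:
    X=ray(C,(u,v),p[2]+.019+.006);print(np.round((np.array(s["eef_rot"]).T@(X-p)),4))
E
```

```text
top pred ring bbox [[388.2, 186.7], [421.6, 219.8]] hole [[404.9 203.2]]
  0.69 out (400, 277, 11, 14) [array([404.2, 284.3])]
  0.69 out (387, 188, 34, 69) [array([403.8, 212.9])]
  0.69 hole (391, 190, 25, 27) [array([403.3, 202.9])]
side pred ring bbox [[303.7, 139.8], [326.8, 146.3]] hole [[315.2 143. ]]
  0.57 out (358, 145, 15, 8) [array([364.9, 148.6])]
  0.57 out (303, 141, 46, 11) [array([321.1, 145.6])]
  0.26 out (238, 185, 16, 13) [array([246.2, 191.2])]
[ 0.0845  0.0006 -0.0252]
[-0.0352 -0.0001 -0.0249]
```

```bash
python3 -m handwheel '{"slide":[[0.443,0.786,0],[0.443,0.786,0],[0.443,0.786,0],[0.443,0.786,0],[0,0,0],[0,0,0],[0,0,0]],"turn":[[0,0,0.0019],[0,0,0.0019],[0,0,0.0019],[0,0,0.0019],[0,0,0],[0,0,0],[0,0,0]],"hand":[-1,-1,-1,-1,-1,-1,-1]}'
cat > pose.py <<'E'
from h import *
import sys
def rep(cx=.6587,cy=-.033,py=.196):
    s=env.state();p=np.array(s["position"]);R=np.array(s["eef_rot"])
    yaw=np.arctan2(R[1,0],R[0,0]);r=p+R@[.117,0,-.004]
    print("yaw %.3f rel %.3f ring-head mm %s ringz %.4f Fz"%(yaw,yaw-py,np.round((r[:2]-[cx,cy])*1e3,1),r[2]),np.round(s["contact_force"],1),np.round(s["moment"],2),"tilt",np.round(R[:2,2],3))
if __name__=="__main__": rep()
E
python3 pose.py; python3 ring.py
```

```text
clock: 8.82
position: [0.5419, -0.0332, 0.1994]
eef_rot: [[1.0, -0.017, -0.001], [-0.017, -1.0, -0.001], [-0.001, 0.001, -1.0]]
contact_force: [-0.1, 0.1, -3.0]
finger_gap: 0.0163
gripper_force: 98.2
yaw -0.017 rel -0.213 ring-head mm [ 0.2 -2.2] ringz 0.2033 Fz [-0.1  0.1 -3. ] [-0.02  0.12  0.04] tilt [-0.001 -0.001]
top pred ring bbox [[290.5, 134.9], [323.4, 167.5]] hole [[307.  151.2]]
  0.69 out (290, 135, 33, 28) [array([305.8, 145.5])]
side pred ring bbox [[235.6, 150.7], [261.0, 158.4]] hole [[248.4 154.4]]
  0.82 out (291, 156, 17, 9) [array([298.7, 160.6])]
  0.82 out (235, 152, 47, 12) [array([254.3, 157.1])]
```

```bash
python3 -m handwheel '{"slide":[[0,0.036,-0.4],[0,0,-0.4],[0,0,-0.3],[0,0,0],[0,0,0]],"turn":[[0,0,0.0005],[0,0,0],[0,0,0],[0,0,0],[0,0,0]],"hand":[-1,-1,-1,-1,-1]}'
python3 pose.py
```

```text
clock: 9.65
position: [0.5432, -0.0295, 0.1345]
eef_rot: [[1.0, -0.013, 0.001], [-0.013, -1.0, 0.0], [0.001, -0.0, -1.0]]
contact_force: [0.5, 0.5, -2.9]
finger_gap: 0.0159
gripper_force: 98.2
yaw -0.013 rel -0.209 ring-head mm [1.5 1.9] ringz 0.1387 Fz [ 0.5  0.5 -2.9] [-0.04  0.05  0.03] tilt [0.001 0.   ]
```

```bash
python3 -m handwheel '{"slide":[[-0.025,-0.03,-0.1],[0,0,0],[0,0,0]],"turn":[[0,0,0],[0,0,0],[0,0,0]],"hand":[-1,-1,-1]}'
python3 pose.py
python3 - <<'E'
from h import *
d=env.capture("top")["image"][120:200,255:355,::-1];e=env.capture("side")["image"][110:220,200:330,::-1]
a=cv2.resize(d,None,fx=4,fy=4,interpolation=3);b=cv2.resize(e,None,fx=3,fy=3,interpolation=3)
c=np.zeros((330,800,3),np.uint8);c[:320,:400]=a;c[:330,405:795]=b;cv2.imwrite("pics/s1.png",c)
E
```

```text
clock: 10.02
position: [0.5412, -0.0313, 0.128]
eef_rot: [[1.0, -0.013, 0.0], [-0.013, -1.0, -0.0], [0.0, 0.0, -1.0]]
contact_force: [0.4, 0.6, -3.2]
finger_gap: 0.0162
gripper_force: 98.2
yaw -0.013 rel -0.209 ring-head mm [-0.5  0.2] ringz 0.1320 Fz [ 0.4  0.6 -3.2] [-0.02  0.08  0.03] tilt [ 0. -0.]
```

View pics/s1.png

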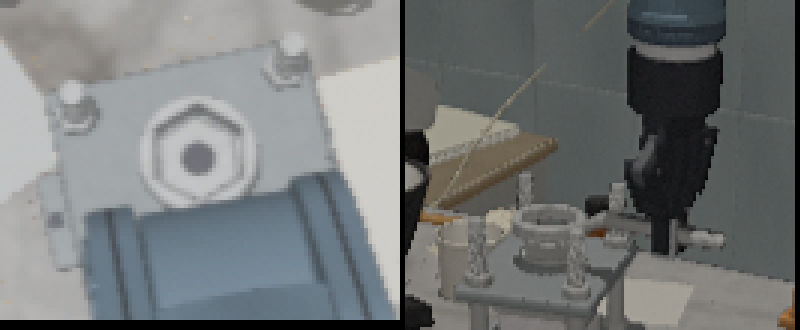

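```bash
python3 -m handwheel '{"slide":[[0,0,-0.07],[0,0,-0.07],[0,0,-0.07],[0,0,0]],"turn":[[0,0,0],[0,0,0],[0,0,0],[0,0,0]],"hand":[-1,-1,-1,-1]}'
python3 pose.py
```

```text
clock: 10.62
position: [0.5407, -0.0312, 0.1147]
eef_rot: [[1.0, -0.013, -0.001], [-0.013, -1.0, 0.0], [-0.001, -0.0, -1.0]]
contact_force: [-0.6, -0.9, -2.4]
finger_gap: 0.0162
gripper_force: 98.2
yaw -0.013 rel -0.209 ring-head mm [-1.   0.3] ringz 0.1185 Fz [-0.6 -0.9 -2.4] [ 0.05 -0.26 -0.02] tilt [-0.001  0.   ]
```

```bash
python3 -m handwheel '{"slide":[[0,0,-0.05],[0,0,-0.05],[0,0,0],[0,0,0]],"turn":[[0,0,0],[0,0,0],[0,0,0],[0,0,0]],"hand":[-1,-1,-1,-1]}'
python3 pose.py
```

```text
clock: 11.12
position: [0.5411, -0.0312, 0.1092]
eef_rot: [[1.0, -0.013, 0.0], [-0.013, -1.0, 0.0], [0.0, -0.0, -1.0]]
contact_force: [0.6, -0.7, -2.4]
finger_gap: 0.0164
gripper_force: 98.2
yaw -0.013 rel -0.209 ring-head mm [-0.6  0.3] ringz 0.1133 Fz [ 0.6 -0.7 -2.4] [-0.04  0.26  0.05] tilt [0. 0.]
```

```bash
cat > arc.py <<'E'
from pose import *
def arc(b,n,a=None,c=(.6587,-.033)):
    s=env.state();p=np.array(s["position"])[:2];R=np.array(s["eef_rot"])
    y=np.arctan2(R[1,0],R[0,0]) if a is None else a
    Y=np.linspace(y,b,n+1)[1:];q=np.array(c)-.117*np.c_[np.cos(Y),np.sin(Y)]
    D=np.diff(np.r_[[p],q],axis=0)/.06
    print("turn each %.4f"%((b-y)/n/np.pi));print(np.round(D,3).tolist())
if __name__=="__main__": rep();arc(float(sys.argv[1]),int(sys.argv[2]))
E
python3 arc.py -0.444 5
```

```text
yaw -0.013 rel -0.209 ring-head mm [-0.6  0.3] ringz 0.1133 Fz [ 0.6 -0.7 -2.4] [-0.04  0.26  0.05] tilt [0. 0.]
turn each -0.0274
[[0.019, 0.163], [0.024, 0.166], [0.038, 0.164], [0.052, 0.16], [0.066, 0.155]]
```

```bash
python3 -m handwheel '{"slide":[[0.019,0.163,-0.01],[0.024,0.166,0],[0.038,0.164,-0.005],[0.052,0.16,0],[0.066,0.155,0],[0,0,0],[0,0,0]],"turn":[[0,0,-0.0274],[0,0,-0.0274],[0,0,-0.0274],[0,0,-0.0274],[0,0,-0.0274],[0,0,0],[0,0,0]],"hand":[-1,-1,-1,-1,-1,-1,-1]}' 120
python3 pose.py
```

```text
clock: 12.0
position: [0.5522, 0.0168, 0.1081]
eef_rot: [[0.904, -0.428, -0.001], [-0.428, -0.904, -0.0], [-0.001, 0.001, -1.0]]
contact_force: [-3.2, -1.0, -1.0]
finger_gap: 0.0158
gripper_force: 118.7
yaw -0.442 rel -0.638 ring-head mm [-0.7 -0.3] ringz 0.1120 Fz [-3.2 -1.  -1. ] [-0.2   0.76  0.2 ] tilt [-0.001 -0.   ]
```

```bash
python3 arc.py -0.31 2
```

```text
yaw -0.442 rel -0.638 ring-head mm [-0.7 -0.3] ringz 0.1120 Fz [-3.2 -1.  -1. ] [-0.2   0.76  0.2 ] tilt [-0.001 -0.   ]
turn each 0.0210
[[-0.039, -0.113], [-0.043, -0.121]]
```

```bash
python3 -m handwheel '{"slide":[[-0.039,-0.113,0],[-0.043,-0.121,0],[0,0,0],[0,0,0.1],[0,0,0.2],[0,0,0.2],[0,0,0],[0,0,0]],"turn":[[0,0,0.021],[0,0,0.021],[0,0,0],[0,0,0],[0,0,0],[0,0,0],[0,0,0],[0,0,0]],"hand":[-1,-1,-1,-1,-1,-1,-1,-1]}' 120
python3 arc.py 0.745 8
python3 - <<'E'
from h import *
d=env.capture("top")["image"][120:200,255:355,::-1]
cv2.imwrite("pics/s2.png",cv2.resize(d,None,fx=7,fy=7,interpolation=3))
E
```

```text
clock: 13.0
position: [0.5481, 0.0033, 0.1384]
eef_rot: [[0.952, -0.306, 0.0], [-0.306, -0.952, 0.0], [0.0, -0.0, -1.0]]
contact_force: [-0.2, -0.7, -3.4]
finger_gap: 0.0155
gripper_force: 118.4
yaw -0.311 rel -0.507 ring-head mm [0.8 0.4] ringz 0.1424 Fz [-0.2 -0.7 -3.4] [0.02 0.09 0.07] tilt [0. 0.]
turn each 0.0420
[[-0.075, -0.257], [-0.029, -0.256], [0.005, -0.257], [0.039, -0.254], [0.072, -0.247], [0.104, -0.236], [0.134, -0.22], [0.162, -0.2]]
```

View pics/s2.png

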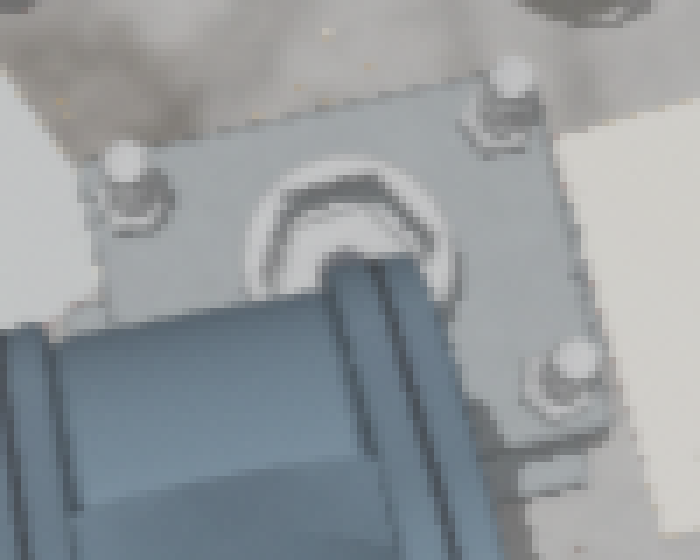

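```bash
python3 -m handwheel '{"slide":[[-0.075,-0.257,0],[-0.029,-0.256,0],[0.005,-0.257,0],[0.039,-0.254,0],[0.072,-0.247,0],[0.104,-0.236,0],[0.134,-0.22,0],[0.162,-0.2,0],[0,0,0],[0,0,0]],"turn":[[0,0,0.042],[0,0,0.042],[0,0,0.042],[0,0,0.042],[0,0,0.042],[0,0,0.042],[0,0,0.042],[0,0,0.042],[0,0,0],[0,0,0]],"hand":[-1,-1,-1,-1,-1,-1,-1,-1,-1,-1]}' 120
python3 arc.py 0.745 1
python3 - <<'E'
from h import *
d=env.capture("top")["image"][120:200,255:355,::-1]
cv2.imwrite("pics/s3.png",cv2.resize(d,None,fx=7,fy=7,interpolation=3))
E
```

```text
clock: 14.3
position: [0.5722, -0.1117, 0.1379]
eef_rot: [[0.737, 0.676, -0.001], [0.676, -0.737, 0.001], [-0.0, -0.001, -1.0]]
contact_force: [0.8, 0.0, -2.1]
finger_gap: 0.016
gripper_force: 118.3
yaw 0.742 rel 0.546 ring-head mm [-0.3  0.4] ringz 0.1418 Fz [ 0.8  0.  -2.1] [-0.06  0.01  0.02] tilt [-0.001  0.001]
turn each 0.0010
[[0.009, -0.011]]
```

View pics/s3.png

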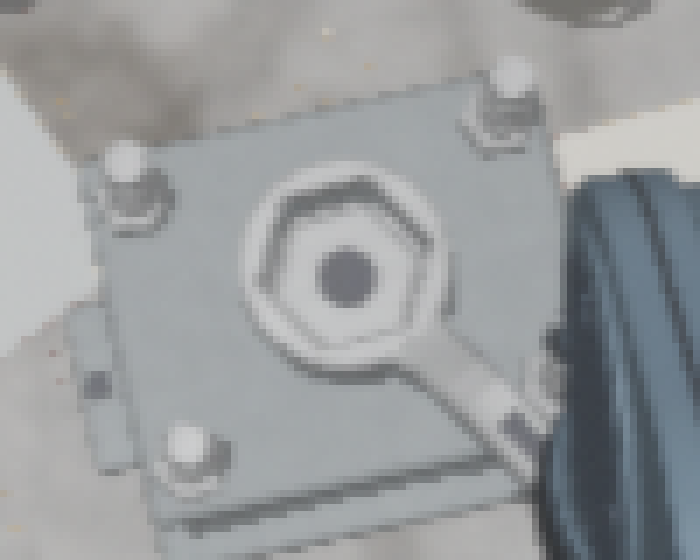

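```bash
python3 -m handwheel '{"slide":[[0.005,-0.005,-0.1],[0,0,-0.1],[0,0,-0.1],[0,0,-0.07],[0,0,0],[0,0,0]],"turn":[[0,0,0.001],[0,0,0],[0,0,0],[0,0,0],[0,0,0],[0,0,0]],"hand":[-1,-1,-1,-1,-1,-1]}'
python3 pose.py
```

```text
clock: 15.1
position: [0.5733, -0.1127, 0.1162]
eef_rot: [[0.734, 0.68, 0.0], [0.68, -0.734, -0.0], [0.0, 0.0, -1.0]]
contact_force: [-0.9, -1.2, -2.9]
finger_gap: 0.0158
gripper_force: 118.2
yaw 0.747 rel 0.551 ring-head mm [ 0.4 -0.2] ringz 0.1203 Fz [-0.9 -1.2 -2.9] [ 0.24 -0.3   0.01] tilt [ 0. -0.]
```

```bash
python3 -m handwheel '{"slide":[[0,0,-0.07],[0,0,-0.07],[0,0,0],[0,0,0]],"turn":[[0,0,0],[0,0,0],[0,0,0],[0,0,0]],"hand":[-1,-1,-1,-1]}'
python3 arc.py -0.444 10
```

```text
clock: 15.6
position: [0.5734, -0.1128, 0.1079]
eef_rot: [[0.734, 0.68, 0.0], [0.68, -0.734, -0.0], [0.0, 0.0, -1.0]]
contact_force: [-1.1, -0.5, 0.1]
finger_gap: 0.0159
gripper_force: 118.7
yaw 0.747 rel 0.551 ring-head mm [ 0.5 -0.3] ringz 0.1119 Fz [-1.1 -0.5  0.1] [-0.18  0.07 -0.01] tilt [ 0. -0.]
turn each -0.0379
[[-0.156, 0.184], [-0.125, 0.196], [-0.101, 0.209], [-0.075, 0.22], [-0.049, 0.227], [-0.021, 0.231], [0.006, 0.232], [0.034, 0.23], [0.061, 0.224], [0.087, 0.215]]
```

```bash
python3 -m handwheel '{"slide":[[-0.156,0.184,0],[-0.125,0.196,0],[-0.101,0.209,-0.005],[-0.075,0.22,0],[-0.049,0.227,-0.005],[-0.021,0.231,0],[0.006,0.232,-0.005],[0.034,0.23,0],[0.061,0.224,-0.005],[0.087,0.215,0]],"turn":[[0,0,-0.0379],[0,0,-0.0379],[0,0,-0.0379],[0,0,-0.0379],[0,0,-0.0379],[0,0,-0.0379],[0,0,-0.0379],[0,0,-0.0379],[0,0,-0.0379],[0,0,-0.0379]],"hand":[-1,-1,-1,-1,-1,-1,-1,-1,-1,-1]}'
python3 -m handwheel '{"slide":[[0,0,0],[0,0,0]],"turn":[[0,0,0],[0,0,0]],"hand":[-1,-1]}' 
python3 arc.py -0.31 2
```

```text
clock: 16.85
position: [0.5522, 0.017, 0.1065]
eef_rot: [[0.902, -0.432, -0.001], [-0.432, -0.902, -0.001], [-0.001, 0.002, -1.0]]
contact_force: [-0.5, -4.5, -1.3]
finger_gap: 0.0157
gripper_force: 118.6
clock: 17.1
position: [0.5522, 0.0169, 0.1064]
eef_rot: [[0.904, -0.427, -0.001], [-0.427, -0.904, -0.0], [-0.001, 0.001, -1.0]]
contact_force: [-2.8, -1.2, 0.8]
finger_gap: 0.0162
gripper_force: 118.8
yaw -0.441 rel -0.637 ring-head mm [-0.7 -0.1] ringz 0.1103 Fz [-2.8 -1.2  0.8] [-0.33  0.58  0.14] tilt [-0.001 -0.   ]
turn each 0.0209
[[-0.039, -0.116], [-0.043, -0.121]]
```

Same cycle again: back off, lift, swing back.

```bash
python3 -m handwheel '{"slide":[[-0.039,-0.116,0],[-0.043,-0.121,0],[0,0,0],[0,0,0.1],[0,0,0.2],[0,0,0.2],[0,0,0],[0,0,0]],"turn":[[0,0,0.021],[0,0,0.021],[0,0,0],[0,0,0],[0,0,0],[0,0,0],[0,0,0],[0,0,0]],"hand":[-1,-1,-1,-1,-1,-1,-1,-1]}' 120
python3 arc.py 0.745 8
```

```text
clock: 18.1
position: [0.5478, 0.0032, 0.1365]
eef_rot: [[0.952, -0.306, -0.0], [-0.306, -0.952, -0.0], [-0.0, 0.0, -1.0]]
contact_force: [0.1, 0.1, -3.2]
finger_gap: 0.016
gripper_force: 118.5
yaw -0.311 rel -0.507 ring-head mm [0.4 0.3] ringz 0.1405 Fz [ 0.1  0.1 -3.2] [ 0.03  0.12 -0.  ] tilt [-0. -0.]
turn each 0.0420
[[-0.07, -0.255], [-0.029, -0.256], [0.005, -0.257], [0.039, -0.254], [0.072, -0.247], [0.104, -0.235], [0.134, -0.22], [0.162, -0.2]]
```

```bash
python3 -m handwheel '{"slide":[[-0.07,-0.255,0],[-0.029,-0.256,0],[0.005,-0.257,0],[0.039,-0.254,0],[0.072,-0.247,0],[0.104,-0.236,0],[0.134,-0.22,0],[0.162,-0.2,0],[0,0,0],[0,0,0]],"turn":[[0,0,0.042],[0,0,0.042],[0,0,0.042],[0,0,0.042],[0,0,0.042],[0,0,0.042],[0,0,0.042],[0,0,0.042],[0,0,0],[0,0,0]],"hand":[-1,-1,-1,-1,-1,-1,-1,-1,-1,-1]}' 120
python3 pose.py
python3 -m handwheel '{"slide":[[0,0,-0.1],[0,0,-0.1],[0,0,-0.1],[0,0,-0.07],[0,0,0],[0,0,0]],"turn":[[0,0,0],[0,0,0],[0,0,0],[0,0,0],[0,0,0],[0,0,0]],"hand":[-1,-1,-1,-1,-1,-1]}'
python3 pose.py
```

```text
clock: 19.35
position: [0.5722, -0.1116, 0.136]
eef_rot: [[0.737, 0.676, -0.001], [0.676, -0.737, 0.001], [-0.0, -0.001, -1.0]]
contact_force: [-0.3, 0.6, -3.3]
finger_gap: 0.0157
gripper_force: 118.4
yaw 0.742 rel 0.546 ring-head mm [-0.3  0.4] ringz 0.1400 Fz [-0.3  0.6 -3.3] [-0.07  0.05  0.03] tilt [-0.001  0.001]
clock: 20.1
position: [0.573, -0.1124, 0.1144]
eef_rot: [[0.736, 0.677, 0.0], [0.677, -0.736, -0.0], [0.0, 0.0, -1.0]]
contact_force: [-0.5, -0.6, -2.7]
finger_gap: 0.0157
gripper_force: 118.2
yaw 0.744 rel 0.548 ring-head mm [ 0.4 -0.1] ringz 0.1184 Fz [-0.5 -0.6 -2.7] [ 0.2  -0.23  0.03] tilt [ 0. -0.]
```

```bash
python3 -m handwheel '{"slide":[[0,0,-0.07],[0,0,-0.07],[0,0,0],[0,0,0]],"turn":[[0,0,0],[0,0,0],[0,0,0],[0,0,0]],"hand":[-1,-1,-1,-1]}'
python3 arc.py -0.05 7
```

```text
clock: 20.6
position: [0.5731, -0.1126, 0.1062]
eef_rot: [[0.736, 0.677, 0.0], [0.677, -0.736, -0.0], [0.0, 0.001, -1.0]]
contact_force: [-0.9, -2.0, 0.3]
finger_gap: 0.0158
gripper_force: 118.9
yaw 0.744 rel 0.548 ring-head mm [ 0.5 -0.3] ringz 0.1102 Fz [-0.9 -2.   0.3] [-0.04  0.03 -0.02] tilt [ 0. -0.]
turn each -0.0361
[[-0.148, 0.176], [-0.12, 0.186], [-0.098, 0.198], [-0.075, 0.208], [-0.051, 0.215], [-0.026, 0.219], [-0.001, 0.221]]
```

```bash
python3 -m handwheel '{"slide":[[-0.148,0.176,0],[-0.12,0.186,0],[-0.098,0.198,-0.005],[-0.075,0.208,0],[-0.051,0.215,-0.005],[-0.026,0.219,0],[-0.001,0.221,0]],"turn":[[0,0,-0.0361],[0,0,-0.0361],[0,0,-0.0361],[0,0,-0.0361],[0,0,-0.0361],[0,0,-0.0361],[0,0,-0.0361]],"hand":[-1,-1,-1,-1,-1,-1,-1]}'
python3 arc.py -0.25 4
```

```text
clock: 21.48
position: [0.541, -0.0278, 0.1054]
eef_rot: [[0.999, -0.053, -0.001], [-0.053, -0.999, -0.002], [-0.001, 0.002, -1.0]]
contact_force: [-1.6, -3.0, 0.3]
finger_gap: 0.0159
gripper_force: 118.8
yaw -0.053 rel -0.249 ring-head mm [-0.8 -1. ] ringz 0.1092 Fz [-1.6 -3.   0.3] [-0.73 -0.09  0.29] tilt [-0.001 -0.002]
turn each -0.0157
[[0.021, 0.112], [0.012, 0.095], [0.017, 0.094], [0.021, 0.093]]
```

```bash
python3 -m handwheel '{"slide":[[0.014,0.1,0],[0.012,0.095,0]],"turn":[[0,0,-0.0157],[0,0,-0.0157]],"hand":[-1,-1]}'
python3 pose.py
python3 -m handwheel '{"slide":[[0.017,0.094,0],[0,0,0]],"turn":[[0,0,-0.0157],[0,0,0]],"hand":[-1,-1]}'
python3 pose.py
```

```text
clock: 21.72
position: [0.5422, -0.0162, 0.1052]
eef_rot: [[0.989, -0.149, -0.002], [-0.149, -0.989, -0.002], [-0.002, 0.002, -1.0]]
contact_force: [-3.7, -3.3, 0.1]
finger_gap: 0.0158
gripper_force: 118.9
yaw -0.150 rel -0.346 ring-head mm [-0.8 -0.7] ringz 0.1090 Fz [-3.7 -3.3  0.1] [-0.81  0.46  0.21] tilt [-0.002 -0.002]
clock: 21.98
position: [0.5432, -0.0103, 0.1051]
eef_rot: [[0.981, -0.196, -0.002], [-0.196, -0.981, -0.001], [-0.002, 0.002, -1.0]]
contact_force: [-3.4, -3.6, 1.2]
finger_gap: 0.016
gripper_force: 118.9
yaw -0.197 rel -0.393 ring-head mm [-0.8 -0.2] ringz 0.1089 Fz [-3.4 -3.6  1.2] [-0.7   0.7   0.09] tilt [-0.002 -0.001]
```

```bash
python3 -m handwheel '{"slide":[[0.02,0.093,0],[0,0,0]],"turn":[[0,0,-0.0157],[0,0,0]],"hand":[-1,-1]}'
python3 pose.py
python3 -m handwheel '{"slide":[[0.024,0.09,0],[0,0,0]],"turn":[[0,0,-0.0157],[0,0,0]],"hand":[-1,-1]}'
python3 pose.py
```

```text
clock: 22.22
position: [0.5445, -0.0047, 0.1051]
eef_rot: [[0.97, -0.244, -0.002], [-0.244, -0.97, -0.001], [-0.002, 0.001, -1.0]]
contact_force: [-5.1, -3.7, 1.2]
finger_gap: 0.016
gripper_force: 119.0
yaw -0.246 rel -0.442 ring-head mm [-0.7 -0.2] ringz 0.1089 Fz [-5.1 -3.7  1.2] [-0.71  0.6   0.1 ] tilt [-0.002 -0.001]
clock: 22.48
position: [0.5458, 0.0003, 0.105]
eef_rot: [[0.957, -0.291, -0.002], [-0.291, -0.957, -0.002], [-0.002, 0.002, -1.0]]
contact_force: [-4.4, -3.6, 0.7]
finger_gap: 0.0155
gripper_force: 119.0
yaw -0.295 rel -0.491 ring-head mm [-0.9 -0.7] ringz 0.1088 Fz [-4.4 -3.6  0.7] [-0.99  0.59  0.31] tilt [-0.002 -0.002]
```

```bash
python3 -m handwheel '{"slide":[[0.028,0.092,0],[0,0,0]],"turn":[[0,0,-0.0157],[0,0,0]],"hand":[-1,-1]}'
python3 pose.py
python3 -m handwheel '{"slide":[[0.03,0.09,0],[0,0,0]],"turn":[[0,0,-0.0157],[0,0,0]],"hand":[-1,-1]}'
python3 pose.py
```

```text
clock: 22.72
position: [0.5473, 0.0051, 0.1049]
eef_rot: [[0.942, -0.337, -0.003], [-0.337, -0.942, -0.003], [-0.002, 0.003, -1.0]]
contact_force: [-5.6, -5.2, 0.7]
finger_gap: 0.016
gripper_force: 119.3
yaw -0.344 rel -0.540 ring-head mm [-1.2 -1.3] ringz 0.1088 Fz [-5.6 -5.2  0.7] [-1.28  0.71  0.6 ] tilt [-0.003 -0.003]
clock: 22.98
position: [0.5491, 0.01, 0.1049]
eef_rot: [[0.924, -0.382, -0.003], [-0.382, -0.924, -0.003], [-0.001, 0.004, -1.0]]
contact_force: [-4.2, -7.3, 0.5]
finger_gap: 0.016
gripper_force: 119.4
yaw -0.392 rel -0.588 ring-head mm [-1.5 -1.7] ringz 0.1087 Fz [-4.2 -7.3  0.5] [-1.73  0.86  0.8 ] tilt [-0.003 -0.003]
```

Run:
```python
from h import *
s=env.state();w=env.capture("wrist");C=cam(w,s);np.savez("wp2.npz",im=w["image"],K=C[0],R=C[1],t=C[2])
d=env.capture("top")["image"][120:195,265:345,::-1]
c=np.zeros((600,800,3),np.uint8);a=cv2.resize(d,(400,375),interpolation=3);c[:375,:400]=a
b=cv2.resize(w["image"][0:400,180:380,::-1],(300,600),interpolation=3);c[:,450:750]=b
cv2.imwrite("pics/f1.png",c)
```

```text
(no output)
```

View pics/f1.png

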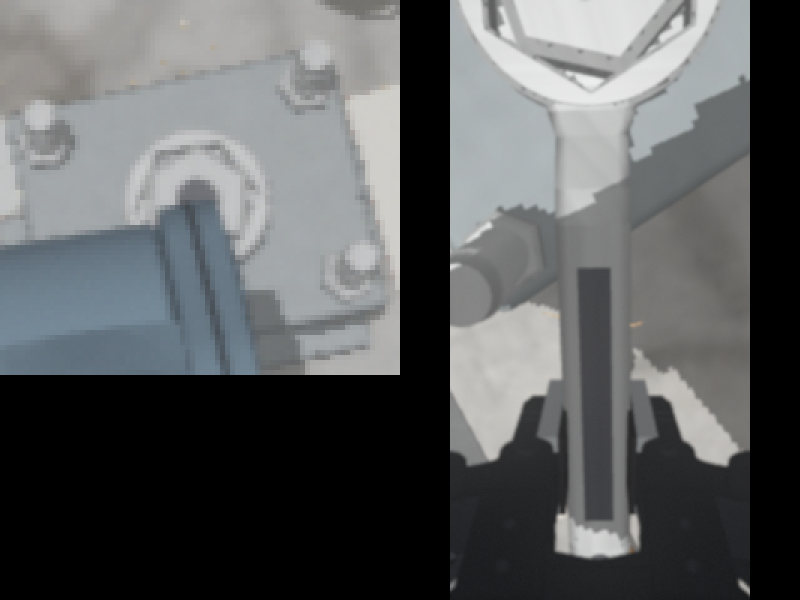

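Run:
```python
from h import *
f=np.load("wp2.npz");C=(f["K"],f["R"],f["t"])
g=lambda x,y,z:ray(C,((x+.5)/1.5-.5+180,(y+.5)/1.5-.5),z)[:2]
ang=lambda a,b:np.arctan2(*(b-a)[::-1])
m=lambda a:(a+np.pi/6)%(np.pi/3)-np.pi/6
# handle axis, ring hex edges, head edges (edge dir + 30deg = corner dir mod 60)
print("handle",ang(g(597,500,.134),g(591,150,.134)))
print("ring edges",[round(m(ang(g(*a,.115),g(*b,.115))-np.pi/6)%1.047,3) for a,b in [((490,25),(590,90)),((590,90),(690,25))]])
print("head edges",[round(m(ang(g(*a,.119),g(*b,.119))-np.pi/6)%1.047,3) for a,b in [((520,42),(620,62)),((620,62),(665,5))]])
print("tool",-0.392, -0.392%1.047,"expected head at stop",(-.062)%1.047, "corner px",g(620,62,.119))
print([(round(m_["confidence"],2),m_["xy"]) for m_ in env.masks_of("screw_head","wrist")][:2])
# line segments near the head
im=cv2.cvtColor(f["im"],cv2.COLOR_RGB2GRAY)[0:75,180:345];L=cv2.createLineSegmentDetector().detect(cv2.resize(im,None,fx=3,fy=3,interpolation=3))[0][:,0]
for l in L:
    n=np.hypot(*(l[2:]-l[:2]))
    if n>45:
        q=l/3+[180-.33,-.33]*2;a,b=[ray(C,q[i:i+2],.118)[:2] for i in(0,2)]
        print(np.round(q,0),"len %.1fmm"%(1e3*np.hypot(*(b-a))),"corner %.3f"%((ang(a,b)-np.pi/6)%1.0472),"dist %.1f"%(1e3*abs(np.cross(b-a,np.array([.6587,-.033])-a))/np.hypot(*(b-a))))
```

```text
handle -0.12453737960499732
ring edges [np.float64(0.177), np.float64(0.22)]
head edges [np.float64(0.484), np.float64(0.637)]
tool -0.392 0.6549999999999999 expected head at stop 0.9849999999999999 corner px [ 0.59500606 -0.12911159]
[(0.72, [272.9, 22.4])]
[284.  52. 257.  46.] len 9.8mm corner 0.451 dist 24.0
[312.  59. 327.  49.] len 6.2mm corner 0.190 dist 31.2
[293.  37. 323.   0.] len 15.2mm corner 0.458 dist 19.3
[340.  -0. 340.  16.] len 5.0mm corner 0.118 dist 23.9
[258.  41. 286.  47.] len 10.1mm corner 0.455 dist 22.3
[322.  16. 335.  -0.] len 6.6mm corner 0.440 dist 22.3
[324.  61. 305.  71.] len 7.5mm corner 0.030 dist 33.6
[343.  -0. 343.  16.] len 5.0mm corner 0.156 dist 24.5
[234.  39. 214.  26.] len 7.8mm corner 0.142 dist 24.8
[309.  32. 322.  16.] len 6.4mm corner 0.450 dist 22.4
[205.  35. 215.  47.] len 5.2mm corner 0.894 dist 30.8
[223.  27. 216.   5.] len 7.1mm corner 0.460 dist 21.5<stdin>:18: DeprecationWarning: Arrays of 2-dimensional vectors are deprecated. Use arrays of 3-dimensional vectors instead. (deprecated in NumPy 2.0)
```

```bash
python3 - <<'E'
from h import *
f=np.load("wp2.npz");C=(f["K"],f["R"],f["t"])
g=lambda x,y,z:ray(C,((x-450+.5)/1.5-.5+180,(y+.5)/1.5-.5),z)[:2]
ang=lambda a,b:np.arctan2(*(b-a)[::-1])
print("handle",ang(g(597,500,.130),g(591,150,.130)))
for z in (.115,.118): print("ring edges",[round(ang(g(*a,z),g(*b,z))%1.0472,3) for a,b in [((490,25),(590,90)),((590,90),(690,25))]],"corner",g(590,90,z))
E
python3 arc.py -0.10 5
```

```text
handle -0.378921927704934
ring edges [np.float64(0.638), np.float64(0.668)] corner [ 0.63305572 -0.02301658]
ring edges [np.float64(0.638), np.float64(0.668)] corner [ 0.6326732  -0.02288938]
yaw -0.392 rel -0.588 ring-head mm [-1.5 -1.9] ringz 0.1088 Fz [-5.1 -7.5  0.3] [-1.63  0.66  0.85] tilt [-0.003 -0.003]
turn each 0.0186
[[-0.015, -0.075], [-0.034, -0.109], [-0.028, -0.111], [-0.021, -0.112], [-0.015, -0.113]]
```

```bash
python3 -m handwheel '{"slide":[[-0.015,-0.085,0],[-0.034,-0.109,0],[-0.028,-0.111,0],[-0.021,-0.112,0],[-0.015,-0.113,0],[0,0,0],[0,0,0]],"turn":[[0,0,0.0186],[0,0,0.0186],[0,0,0.0186],[0,0,0.0186],[0,0,0.0186],[0,0,0],[0,0,0]],"hand":[-1,-1,-1,-1,-1,-1,-1]}'
cat > head.py <<'E'
from h import *
s=env.state();w=env.capture("wrist");C=cam(w,s);im=cv2.cvtColor(w["image"],cv2.COLOR_RGB2GRAY)[0:75,180:380]
L=cv2.createLineSegmentDetector().detect(cv2.resize(im,None,fx=3,fy=3,interpolation=3))[0][:,0]
for l in L:
    if np.hypot(*(l[2:]-l[:2]))>40:
        q=l/3+[180-.33,-.33]*2;a,b=[ray(C,q[i:i+2],.118)[:2] for i in(0,2)];e=(b-a)/np.hypot(*(b-a));k=np.array([.6587,-.033])-a
        dist=1e3*abs(e[0]*k[1]-e[1]*k[0])
        if 17<dist<26: print(np.round(q),"corner %.3f"%((np.arctan2(e[1],e[0])+.5236)%1.0472-.5236),"dist %.1f"%dist)
E
python3 pose.py; python3 head.py
```

```text
clock: 24.0
position: [0.5426, -0.0196, 0.1051]
eef_rot: [[0.995, -0.104, -0.002], [-0.104, -0.995, -0.0], [-0.002, 0.0, -1.0]]
contact_force: [-5.6, -2.4, 1.5]
finger_gap: 0.0161
gripper_force: 119.2
yaw -0.104 rel -0.300 ring-head mm [0.3 1.3] ringz 0.1088 Fz [-5.6 -2.4  1.5] [-0.47  1.07 -0.18] tilt [-0.002 -0.   ]
[285.  44. 300.  34.] corner -0.064 dist 19.1
[209.  17. 208.  -0.] corner -0.141 dist 24.8
[270.  55. 216.  21.] corner -0.100 dist 23.9
[300.  34. 312.  25.] corner -0.043 dist 19.1
[349.  17. 317.  38.] corner -0.091 dist 23.4
[247.  34. 282.  55.] corner -0.065 dist 22.2
[226.  22. 241.  31.] corner -0.077 dist 22.2
[322.  30. 345.  15.] corner -0.083 dist 22.2
[318.  21. 333.  11.] corner -0.067 dist 19.1
[218.  -0. 218.  18.] corner -0.168 dist 21.2
[219.  -0. 219.  14.] corner -0.156 dist 20.8
```

```bash
python3 -m handwheel '{"slide":[[-0.01,-0.02,0],[0,0,0.07],[0,0,0.15],[0,0,0.2],[0,0,0.4],[0,0,0.4],[0,0,0.4],[0,0,0],[0,0,0]],"turn":[[0,0,0],[0,0,0],[0,0,0],[0,0,0],[0,0,0],[0,0,0],[0,0,0],[0,0,0],[0,0,0]],"hand":[-1,-1,-1,-1,-1,-1,-1,-1,-1]}'
python3 head.py;python3 pose.py
```

```text
clock: 25.18
position: [0.5428, -0.0206, 0.202]
eef_rot: [[0.995, -0.103, -0.0], [-0.103, -0.995, 0.0], [-0.0, -0.0, -1.0]]
contact_force: [-0.3, 0.3, -4.5]
finger_gap: 0.0161
gripper_force: 118.8
[244.  39. 243.  16.] corner -0.069 dist 21.5
[232.  56. 244.  63.] corner -0.066 dist 23.8
[310.  40. 310.  13.] corner -0.060 dist 19.5
[309.  14. 288.   0.] corner -0.066 dist 19.4
[266.  69. 289.  69.] corner 0.420 dist 19.2
yaw -0.103 rel -0.299 ring-head mm [0.1 0.4] ringz 0.2055 Fz [-0.3  0.  -3.6] [0.05 0.08 0.02] tilt [-0.001  0.   ]
```

```bash
python3 -m handwheel '{"slide":[[-0.443,-0.832,0],[-0.443,-0.832,0],[-0.443,-0.832,0],[-0.443,-0.832,0],[0,0,0],[0,0,-0.8],[0,0,-0.8],[0,0,-0.4],[0,0,0],[0,0,0]],"turn":[[0,0,0.0051],[0,0,0.0051],[0,0,0.0051],[0,0,0.0051],[0,0,0],[0,0,0],[0,0,0],[0,0,0],[0,0,0],[0,0,0]],"hand":[-1,-1,-1,-1,-1,-1,-1,-1,-1,-1]}'
python3 ring.py
python3 - <<'E'
from h import *
s=env.state();w=env.capture("wrist");C=cam(w,s)
for n in ["spanner_rest","spanner_grip"]:
  for m in env.masks_of(n,"wrist")[:1]:
    M=m["region"].astype(np.uint8);print(n,m["confidence"],cv2.boundingRect(M),[np.round(np.nonzero(M[r])[0][[0,-1]],0).tolist() for r in (90,120,150,180) if M[r].any()])
E
```

```text
clock: 26.48
position: [0.4376, -0.2203, 0.0831]
eef_rot: [[0.999, -0.038, 0.001], [-0.038, -0.999, -0.0], [0.001, 0.0, -1.0]]
contact_force: [1.1, 0.6, -3.2]
finger_gap: 0.0159
gripper_force: 118.7
top pred ring bbox [[376.4, 191.3], [405.7, 220.4]] hole [[391.1 205.8]]
  0.89 out (387, 272, 8, 10) [array([389.9, 277.6])]
  0.89 out (375, 192, 30, 60) [array([389.9, 213. ])]
  0.89 hole (379, 195, 22, 24) [array([389.5, 206.1])]
side pred ring bbox [[301.3, 177.2], [323.6, 185.1]] hole [[312.4 181.1]]
  0.6 out (353, 185, 15, 8) [array([359.9, 188.4])]
  0.6 out (301, 178, 44, 12) [array([318.9, 183.5])]
spanner_rest 0.87 (229, 129, 98, 134) [[234, 320], [234, 321]]
spanner_grip 0.77 (188, 0, 179, 373) [[254, 300], [253, 302], [254, 301], [253, 301]]
```

```bash
python3 -m handwheel '{"slide":[[0,0,-0.4],[0,0,-0.35],[0,0,-0.2],[0,0,-0.08],[0,0,0],[0,0,0]],"turn":[[0,0,0],[0,0,0],[0,0,0],[0,0,0],[0,0,0],[0,0,0]],"hand":[-1,-1,-1,-1,-1,-1]}'
```

```text
clock: 27.58
position: [0.4372, -0.2206, 0.0212]
eef_rot: [[0.999, -0.039, 0.001], [-0.039, -0.999, -0.0], [0.001, 0.0, -1.0]]
contact_force: [0.2, -0.2, -3.3]
finger_gap: 0.0155
gripper_force: 119.0
```

```bash
python3 -m handwheel '{"slide":[[0,0,-0.02],[0,0,0],[0,0,0],[0,0,0],[0,0,0],[0,0,0]],"turn":[[0,0,0],[0,0,0],[0,0,0],[0,0,0],[0,0,0],[0,0,0]],"hand":[-1,-1,0.1,0.1,0.1,0.1]}'
python3 -m handwheel '{"slide":[[0,0,0.3],[0,0,0.6],[0,0,0.8],[0,0,0.8],[0,0,0.8],[0,0,0.8],[0,0,0],[0,0,0]],"turn":[[0,0,0],[0,0,0],[0,0,0],[0,0,0],[0,0,0],[0,0,0],[0,0,0],[0,0,0]],"hand":[0.1,0.1,0.1,0.1,0.1,0.1,0.1,0.1]}'
python3 - <<'E'
from h import *
s=env.state();w=env.capture("wrist");C=cam(w,s)
for m in env.masks_of("spanner_ring","wrist")[:2]:
    M=m["region"].astype(np.uint8);ys,xs=np.nonzero(M);P=np.array([ray(C,p,.044)[:2] for p in zip(xs,ys)])
    h=P[P[:,0]<.48];print(m["confidence"],len(P),"x range",P[:,0].min(),P[:,0].max())
    if len(h)>20: k=np.polyfit(h[:,0],h[:,1],1);print("yaw",k[0],"y at .4355",np.polyval(k,.4355))
for n in ["plaster_model","hammer","steel_bowl","bottle"]:
    env.capture("top");print(n,[np.round(m["xy"]) for m in env.masks_of(n,"top")[:1]])
E
```

```text
clock: 28.32
position: [0.4368, -0.2204, 0.0195]
eef_rot: [[0.999, -0.039, 0.0], [-0.039, -0.999, -0.0], [0.0, 0.0, -1.0]]
contact_force: [0.5, 0.1, 0.5]
finger_gap: 0.0468
gripper_force: 0.0
clock: 29.32
position: [0.4363, -0.2202, 0.2649]
eef_rot: [[0.999, -0.039, -0.001], [-0.039, -0.999, 0.0], [-0.001, -0.0, -1.0]]
contact_force: [-0.4, 0.0, 0.0]
finger_gap: 0.0471
gripper_force: 0.0
0.64 3584 x range 0.3875351945713588 0.5839275019410061
yaw -0.04913828841334187 y at .4355 -0.21938207630277942
plaster_model [array([327., 262.])]
hammer [array([266., 260.])]
steel_bowl [array([182., 285.])]
bottle [array([371., 145.])]
```

```bash
python3 -c "
from bench import env
print(env.close_job())"
```

```text
the job is handed in; nothing more can be done
None
```

The job is handed in, though the interface returned no verdict: the screw measures at its stop (about 3.4 rad) after three spanner strokes, the spanner lies back in both notches of its rest, and the bottle, model, hammer and bowl show no visible shift.

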